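# Take the combination lock off the studio tool chest and hold it up

## Task

The sculptors' tool chest is shut with a dial lock on its hasp: turn the dial anticlockwise through its clicks until its pointer lines up with the index mark on the lock, then, with the lock still seated, pull the shackle bolt out to its stop. Take the open lock up off the hasp in the gripper and hold it still and level, dial upward, at least 10 cm above where it sat; the program finishes while still holding it there. Do not disturb the clay studies and the modelling tool lying about.

Things in the scene. Friction and masses are not known exactly. Their poses are not given: they have to be found in the camera images.
- chest: Fixed wooden tool chest, 246 (x) x 346 (y) x 90 mm high, z up, origin at the centre of its underside on the table. On it lies a steel hasp plate 3 mm thick.
- staple (a point): Foot of the upright steel staple, fixed on the hasp plate: 34 (x) x 10 (y) x 27.5 mm high, its eye 20 mm wide and 22 mm high; 93 mm above the table, at x = -40, y = -28 mm in the chest's frame.
- lock: Loose brass block lock, 56 (x) x 100 (y) x 36 mm high, about 0.6 kg; origin at the centre of its underside, z up. Starts on the hasp plate, axes as the chest's. The staple fits a slot in its underside (1.5 mm play), so it comes off straight up only, by 30 mm, once the bolt is drawn. Its plain sides (-x and +x faces, 56 mm apart) can be gripped from above, the dial between the fingers.
- index_mark (a point): Small black mark standing on the lock's top face, at its edge towards the lock's -x; the dial's pointer is to line up with it.
- dial_grip (a point): On the dial's axis, mid-height of its bar; turns with it. Black dial on the lock at its x = 0, y = 8 mm: a disc 43 mm across, its top 41.5 mm above the lock's underside, and on it an upright grip bar 12 mm thick, 38 mm long, 20 mm high (point 51.5, top 61.5 mm above the underside). x axis along the bar; the pointer is its blunt-pointed end with the white line, towards -x.
- dial (a joint): Dial angle in the lock, rad, growing anticlockwise from above; 0: pointer at the index mark (bar along the lock's x), the only place that frees the bolt (within about 0.12). Starts between -1.75 and -0.4 and settles in a notch: turn anticlockwise. Spring detents click every 0.524 rad, one of them at 0, and take about 0.1 N m to pass; stops at -1.85 and 0.8.
- shackle_pull (a point): In the pull tab of the shackle bolt, on its middle line, 8 mm below its top; axes as the lock's. The tab is an upright steel block 14 (x) x 18 (y) mm, from 4 to 38 mm above the lock's underside, beyond the lock's +y end (8 mm gap when shut). The bolt, a rod along y, 13 mm above the underside, runs through the staple's eye.
- shackle (a joint): How far the bolt is drawn towards the lock's +y, m: 0 shut, 0.028 at its stop. Slides with about 2 N of friction, stays where it is left, clear of the staple beyond 0.017. Unless the dial is at its mark it stops after about 3 mm.
- study_a: Clay study of a face, bystander, a block about 40 x 50 x 36 mm, loose on the chest's lid; origin at the centre of its underside.
- study_b: Clay study, bystander, a block about 46 x 58 x 41 mm, loose on the table beside the chest; origin at the centre of its underside.
- study_c: Clay study, bystander, a block about 42 x 53 x 38 mm, loose on the table beside the chest; origin at the centre of its underside.
- modelling_tool: Modelling tool with a wooden handle, bystander, about 210 mm long and 12 mm thick, lying on the table along its x axis; origin on its underside near the middle.
Mind the look-alikes: they are no part of the job. Several things have the shape of the lock; the one meant has the colours described above.

How it is judged:
By the outcome, as a careful person would: the job done as asked, in the order asked, and still so for the second after the job is handed in, while the arm keeps its last pose, push and grip.
It also fails if it takes over 64 s, if anything falls off the work surface, if the arm or the gripper's body presses on something with over 40 N, if the wrist force passes 120 N, or if a joint passes its speed limit or range.

## Robot

A 6-joint arm with a two-finger parallel gripper is mounted at the origin on the work surface. World frame = base frame: x ahead of the robot, y to its left, z up, the work surface at z = 0. Lengths are in m, angles in rad, forces in N, time in s.
With the tool pointing down it reaches from about 0.3 to 0.95 m from the base axis. Payload 3.1 kg.
Tool frame: the origin (TCP) lies between the finger pads; the fingertips stand 11 mm ahead of it and the grasp point (between the pads) lies 8 mm behind it; z points along the fingers, y is the line along which they close (so a half turn about z gives the same grasp; the last joint's range is limited). The gripper opens to 85 mm and grips with 20 to 120 N. Pads are 22 mm wide; open, the fingers measure 114 mm over their backs; the gripper's body (76 mm by 85 mm) begins 54 mm behind the grasp point. The pads swing forward as they close: fully open they stand 13 mm farther back than shut.
Start: joints at [1.132, 0.308, 1.634, -0, 1.2, -0.07], TCP at [0.225, 0.583, 0.242] pointing down, gripper open.
Joint ranges: [-3.06, 3.06], [-0.79, 1.96], [0.05, 2.63], [-1.19, 4.34], [0.05, 2.64], [-2.94, 2.94]. Speed limits (rad/s): [2.79, 2.79, 3.14, 3.14, 3.14, 3.14].

## Interface

Orientations are given as a 3x3 rotation matrix whose columns are the frame's x, y, z axes.
In Python, from station import arm gives the robot as it stands.
- The arm moves only by the tool apply_moves, never from a script. Its argument "series" is a list of rows, each a list of 3 entries, a list of its own where there are three numbers: the turn, a rotation vector about the tool's x, y, z in units of 0.15 rad (1.0 is 0.15 rad), then the shift along the tool's x, y, z in units of 4 cm (1.0 is 4 cm), then the finger opening in mm, from 0 to 85.4. In form: [[[ax, ay, az], [x, y, z], fingers], ...]. A call has exactly 5 rows; each row shifts and turns the commanded pose from where the row before left it, along the tool's axes as they then stand; what a row does not reach is not made up. A row lasts 1/10 s, in which the tool goes at most 50 mm and 8.59 degrees, less where a joint would pass 70% of its speed; a pose out of reach is approached as far as the arm can. A call with a number of a shift or a turn outside -1 to 1 is refused whole. A call with a gripper value outside its range is refused whole. The fingers move at their own pace and stop on an object; the grip force is fixed at half the most. Time passes only in rows, so rows that do not move let the fingers close, or fill a call up. It gives the time, the measured TCP pose, the force, the opening and the grip force at its end, in the units of the state.
- arm.observe(): the state, without advancing time (a new reading comes with each control period).
- arm.get_image(name): name is "scene" or "top" or "wrist"; returns a dict with "frame" (420x560x3 uint8, red, green, blue), "fx", "fy", "cx", "cy" (pixels), "camera_from_world" (4x4, takes a point from world to camera coordinates); the wrist camera has in their place "mount" (4x4, takes a point from camera to tool coordinates, whose origin is the TCP and whose axes are the flange's). Camera axes: x right, y up, looking along -z (the intrinsics and any distortion apply to the point x, -y, -z); pixel columns grow to the right and rows downward; lengths in m; the calibration is good to about 2 mm. A picture is of the moment at which its call begins: read the wrist's pose just before it. There is no depth.
- arm.finish_job(): hands the job in; it is judged then, once.
The state is a dict: "t": time; "qpos": joint angles; "dq": joint speeds; "joint_torque": joint torques, N m; "ee_pos": TCP position; "eef_rot": TCP orientation; "wrist_force": force on the tool from outside, world axes, zero at the start; "ft_torque": the same for the moment, N m; "gripper_width": finger opening in m; "grasp_force": force on a finger pad.
Only numpy, scipy, OpenCV 4.12 (cv2) and the standard library are available. Lean on these libraries where they do the work, as an engineer would, in place of code of your own. Each camera call takes 0.05 s, during which the arm holds its last target. There are 200 camera calls.

## Working session

There is one attempt and no reset: what is moved stays moved. The work goes in short steps, Python scripts to look and compute and a tool call to move; the robot and the scene stay as the last step left them, time stands still between calls to the robot, and variables do not carry over. Pictures are saved under pics/ and viewed, at most 10 in all, crops included, and the job is handed in when it is done.

Besides the shell and the picture viewer there is one more tool, called after ">>>" by a JSON object that holds its "api" and its "payload". apply_moves: Moves the arm, as the interface text tells. Its arguments: {"type":"object","properties":{"series":{"type":"array"}},"required":["series"]}

```bash
mkdir -p pics; ls
python3 - <<'E'
from station import arm
import cv2,numpy as np
o=arm.observe()
print({k:np.round(v,3).tolist() for k,v in o.items()})
for n in("scene","top"):
    d=arm.get_image(n); cv2.imwrite(f"pics/{n}0.png",d["frame"][:,:,::-1])
    print(n,{k:np.round(v,4).tolist() for k,v in d.items() if k!="frame"})
    np.savez(f"{n}0.npz",**d)
d=arm.get_image("wrist");print({k:np.round(v,4).tolist() for k,v in d.items() if k!="frame"})
a=cv2.imread("pics/scene0.png");b=cv2.imread("pics/top0.png")
E
```

```text
pics
{'t': 0.0, 'qpos': [1.132, 0.309, 1.635, -0.0, 1.2, -0.07], 'dq': [0.0, 0.001, -0.001, 0.001, 0.001, 0.0], 'joint_torque': [0.001, -41.524, -27.667, -0.0, 0.01, -0.0], 'ee_pos': [0.225, 0.582, 0.241], 'eef_rot': [[-0.933, 0.361, -0.001], [0.361, 0.933, -0.002], [0.0, -0.002, -1.0]], 'wrist_force': [0.508, -0.138, 0.469], 'ft_torque': [0.003, -0.009, -0.019], 'grasp_force': 0.0, 'gripper_width': 0.085}
scene {'fx': 382.9355, 'fy': 382.9355, 'cx': 271.1946, 'cy': 204.717, 'camera_from_world': [[0.7042, 0.7099, -0.0151, -0.4194], [-0.566, 0.574, 0.5917, 0.2167], [0.4287, -0.4081, 0.806, -1.3637], [0.0, 0.0, 0.0, 1.0]]}
top {'fx': 506.1715, 'fy': 506.1715, 'cx': 271.7359, 'cy': 215.7587, 'camera_from_world': [[0.0187, -0.9997, -0.0161, 0.0644], [0.988, 0.016, 0.1537, -0.5606], [-0.1534, -0.0188, 0.988, -1.1127], [0.0, 0.0, 0.0, 1.0]]}
{'fx': 331.9328, 'fy': 331.9328, 'cx': 287.6018, 'cy': 210.2197, 'mount': [[-0.0002, 0.9445, 0.3286, 0.0842], [1.0, 0.0, 0.0006, -0.0012], [0.0006, 0.3286, -0.9445, -0.1333], [0.0, 0.0, 0.0, 1.0]]}
```

View pics/top0.png

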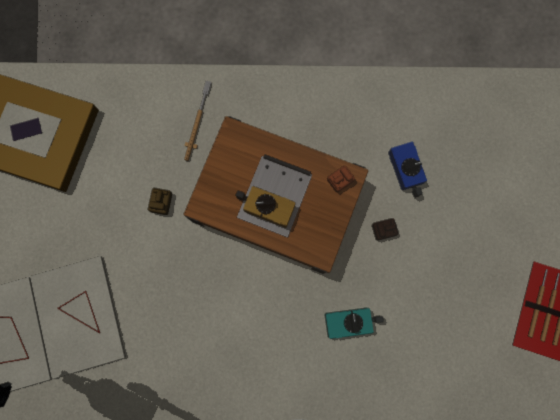

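View pics/scene0.png

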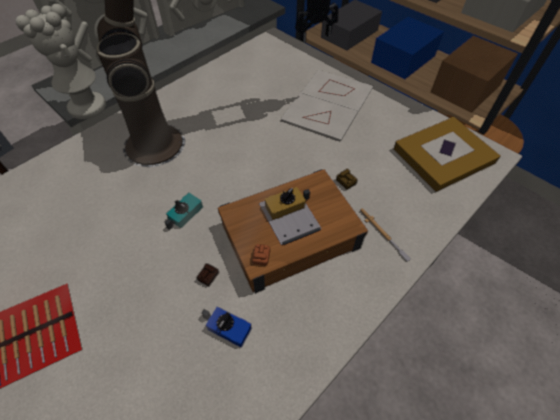

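The three lock-shaped things in the top view are brass at (268,205) on the chest, teal at (350,323) and blue at (408,167), both on the table. The brass one fits: its colour matches and it sits on the hasp plate. Its tab is at (240,196), towards image left, so the lock's +y is roughly world +y. I'll confirm with a crop and measure.

```bash
cat > h.py <<'E'
import numpy as np,cv2
from station import arm
def cam(n,o=None):
    if n=="wrist": o=arm.observe()
    d=dict(arm.get_image(n))
    if n=="wrist":
        T=np.eye(4);T[:3,:3]=o["eef_rot"];T[:3,3]=o["ee_pos"]
        d["w"]=T@np.array(d["mount"])
    else: d["w"]=np.linalg.inv(d["camera_from_world"])
    return d
def ray(d,uv,z):
    uv=np.atleast_2d(uv).astype(float)
    v=np.c_[(uv[:,0]-d["cx"])/d["fx"],-(uv[:,1]-d["cy"])/d["fy"],-np.ones(len(uv))]@d["w"][:3,:3].T
    c=d["w"][:3,3]; return c+v*((z-c[2])/v[:,2])[:,None]
def proj(d,P):
    p=(np.atleast_2d(P)-d["w"][:3,3])@d["w"][:3,:3]
    return np.c_[d["cx"]-d["fx"]*p[:,0]/p[:,2],d["cy"]+d["fy"]*p[:,1]/p[:,2]]
def crop(d,x0,x1,y0,y1,s,fn):
    cv2.imwrite(fn,cv2.resize(d["frame"][y0:y1,x0:x1,::-1],None,fx=s,fy=s,interpolation=cv2.INTER_CUBIC))
E
python3 - <<'E'
from h import *
d=cam("top");crop(d,180,380,110,280,3.5,"pics/c1.png")
print("cam",d["w"][:3,3])
hsv=cv2.cvtColor(d["frame"],cv2.COLOR_RGB2HSV)
print(hsv[213,262],hsv[213,285],hsv[190,215],d["frame"][213,285])
# chest lid corners guessed from view
for p in [(231,119),(367,164),(328,271),(188,214)]: print(p,ray(d,p,.09)[0].round(4))
m=cv2.inRange(hsv,(19,100,60),(32,255,255)); m[:180]=0;m[235:]=0;m[:,:235]=0;m[:,305:]=0
c=max(cv2.findContours(m,0,2)[0],key=cv2.contourArea);r=cv2.minAreaRect(c);print(r)
b=cv2.boxPoints(r);print(b, ray(d,b,.129).round(4))
E
```

```text
cam [0.38194018 0.05245164 1.18651681]
[ 18 119  47] [ 19 163 102] [ 13 163  89] [102  78  37]
(231, 119) [0.7722 0.1697 0.09  ]
(367, 164) [ 0.672  -0.1361  0.09  ]
(328, 271) [ 0.4339 -0.05    0.09  ]
(188, 214) [0.5531 0.2576 0.09  ]
((268.9289855957031, 205.4704132080078), (46.846160888671875, 25.84615707397461), 22.61986541748047)
[[242.33725 208.39053]
 [252.2781  184.53253]
 [295.52072 202.5503 ]
 [285.57986 226.4083 ]] [[0.5609 0.1352 0.129 ]
 [0.613  0.1154 0.129 ]
 [0.5753 0.0226 0.129 ]
 [0.5239 0.043  0.129 ]]
```

View pics/c1.png

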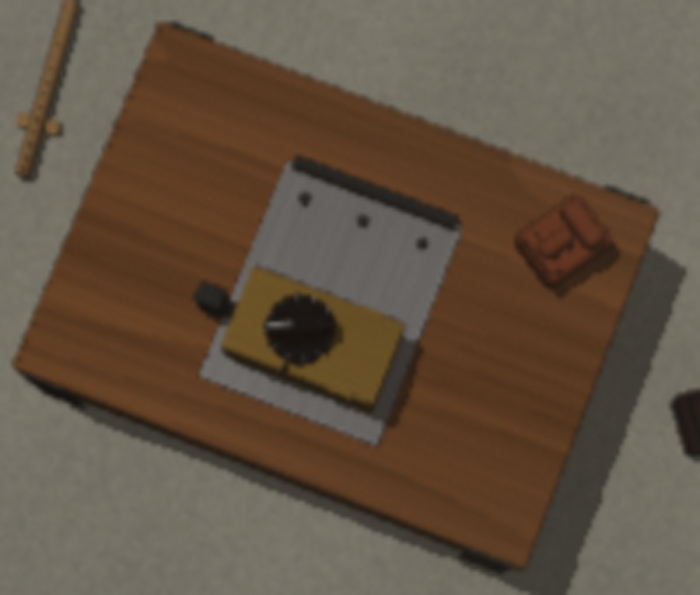

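The crop confirms the brass lock. Its black dial is at crop (300,328) with the white pointer line towards (270,325), the index mark is at (285,368), and the tab at (212,298). I'll move the wrist camera over it.

>>> {"api": "apply_moves", "payload": {"series": [[[0,0,0],[-0.83,-0.57,0],85],[[0,0,0],[-0.83,-0.57,0],85],[[0,0,0],[-0.83,-0.57,0],85],[[0,0,0],[-0.83,-0.57,0],85],[[0,0,0],[-0.83,-0.57,0],85]]}}

```text
t: 0.7
ee_pos: [0.3396, 0.4154, 0.2421]
eef_rot: [[-0.933, 0.36, 0.0], [0.36, 0.933, -0.0], [-0.0, -0.0, -1.0]]
wrist_force: [1.4, 0.8, -0.4]
gripper_width: 0.0848
grasp_force: 0.0
```

>>> {"api": "apply_moves", "payload": {"series": [[[0,0,0],[-0.83,-0.57,0],85],[[0,0,0],[-0.83,-0.57,0],85],[[0,0,0],[-0.83,-0.57,0],85],[[0,0,0],[-0.83,-0.57,0],85],[[0,0,0],[-0.83,-0.57,0],85]]}}

```text
t: 1.2
ee_pos: [0.4534, 0.2491, 0.2423]
eef_rot: [[-0.933, 0.36, 0.0], [0.36, 0.933, 0.0], [-0.0, 0.0, -1.0]]
wrist_force: [0.5, -0.3, -0.7]
gripper_width: 0.0852
grasp_force: 0.0
```

>>> {"api": "apply_moves", "payload": {"series": [[[0,0,0],[-0.83,-0.57,0],85],[[0,0,0],[-0.83,-0.57,0],85],[[0,0,0],[-0.83,-0.57,0],85],[[0,0,0],[-0.83,-0.57,0],85],[[0,0,0],[0,0,0],85]]}}

```text
t: 1.7
ee_pos: [0.5463, 0.1138, 0.2424]
eef_rot: [[-0.931, 0.365, 0.002], [0.365, 0.931, -0.002], [-0.003, -0.001, -1.0]]
wrist_force: [-0.0, 0.6, 0.2]
gripper_width: 0.085
grasp_force: 0.0
```

Run:
```python
from h import *
d=cam("wrist");np.savez("w1.npz",**d)
cv2.imwrite("pics/w1.png",d["frame"][:,:,::-1])
print(d["w"][:3,3], proj(d,[[.568,.079,.129]]))
```

```text
[0.46723395 0.1436152  0.37545728] [[259.50505793 245.94156968]]
```

View pics/w1.png

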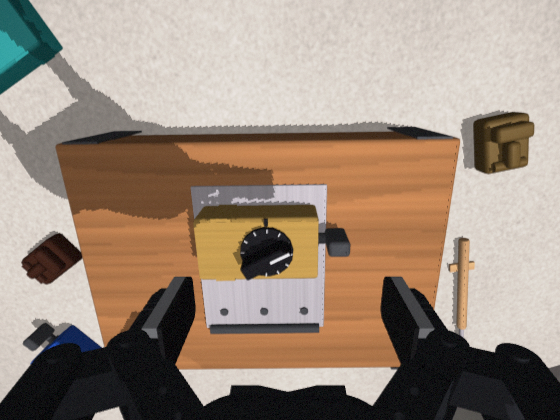

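The wrist view shows the lock's top face at about (196–318, 220–279), the index mark at (266,224), the bar with its white line running to about (290,258), and the tab at (338,242). Now I'll get metric positions.

Run:
```python
from h import *
d=dict(np.load("w1.npz"));f=d["frame"];hsv=cv2.cvtColor(f,cv2.COLOR_RGB2HSV)
crop(d,180,370,190,300,4,"pics/w1c.png")
m=cv2.inRange(hsv,(18,120,140),(32,255,255));m[:200]=0;m[290:]=0;m[:,:190]=0;m[:,325:]=0
c=cv2.convexHull(np.vstack([k for k in cv2.findContours(m,0,2)[0] if cv2.contourArea(k)>30]))
P=ray(d,c[:,0],.129)[:,:2]
r=cv2.minAreaRect((P*1000).astype(np.float32));print("top",r)
b=cv2.boxPoints(r)/1000;print(b.round(4).tolist(), proj(d,np.c_[b,[.129]*4]).round(0).tolist())
# white line
w=((f.min(2)>170)).astype(np.uint8);w[:240]=0;w[275:]=0;w[:,:255]=0;w[:,300:]=0
n,l,s,ce=cv2.connectedComponentsWithStats(w)
for i in range(1,n):
    if s[i,4]>8:
        ys,xs=np.where(l==i);L=ray(d,np.c_[xs,ys],.1545)[:,:2];mu=L.mean(0);u,sv,vt=np.linalg.svd(L-mu);print(s[i],mu.round(4),vt[0],np.degrees(np.arctan2(vt[0,1],vt[0,0])),np.ptp(L@vt[0]))
```

```text
top ((569.9492797851562, 75.55715942382812), (99.40071105957031, 54.79993438720703), 69.82540130615234)
[[0.5271000266075134, 0.03840000182390213], [0.578499972820282, 0.019500000402331352], [0.6128000020980835, 0.1128000020980835], [0.5613999962806702, 0.13169999420642853]] [[192.0, 219.0], [200.0, 280.0], [317.0, 277.0], [317.0, 217.0]]
[270 254  20  11  56] [0.5725 0.0952] [ 0.1280259  -0.99177082] -82.6444683760537 0.01564027399907713
```

View pics/w1c.png

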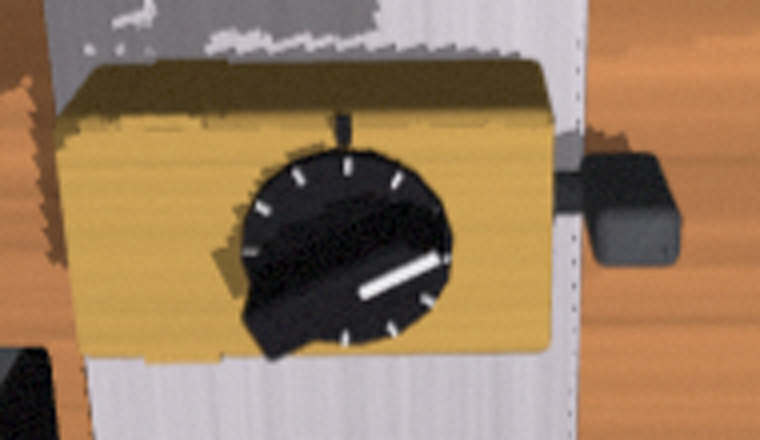

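The crop shows the pointer about 60° clockwise of the index mark, so the dial is at -1.05 rad, the second notch. The lock's centre is about (0.570, 0.0765) with yaw -20.5°, and the dial axis about (0.573, 0.084). The measured sizes, 99.4 x 54.8 mm, match the given ones. I'll align to the bar and descend part way.

>>> {"api": "apply_moves", "payload": {"series": [[[0,0,0],[-0.45,-0.22,0],50],[[0,0,0],[-0.45,-0.22,0],45],[[0,0,0.86],[0,0,0.24],45],[[0,0,0.86],[0,0,0.24],45],[[0,0,0.86],[0,0,0.24],45]]}}

```text
t: 2.25
ee_pos: [0.5718, 0.0881, 0.2132]
eef_rot: [[-0.725, 0.689, 0.001], [0.689, 0.725, -0.0], [-0.001, 0.0, -1.0]]
wrist_force: [-0.3, -0.2, -0.4]
gripper_width: 0.0452
grasp_force: 0.0
```

>>> {"api": "apply_moves", "payload": {"series": [[[0,0,0.86],[0,0,0.24],45],[[0,0,0.86],[0,0,0.24],45],[[0,0,0.86],[0,0,0.2],45],[[0,0,0.86],[0,0,0.2],45],[[0,0,0.86],[0,0,0],45]]}}

```text
t: 2.75
ee_pos: [0.5706, 0.0883, 0.1768]
eef_rot: [[-0.165, 0.986, -0.002], [0.986, 0.165, -0.0], [-0.0, -0.002, -1.0]]
wrist_force: [-2.1, -0.4, -0.6]
gripper_width: 0.0449
grasp_force: 0.0
```

>>> {"api": "apply_moves", "payload": {"series": [[[0,0,0],[0,0,0],40],[[0,0,0],[0,0,0],40],[[0,0,0],[0,0,0],40],[[0,0,0],[0,0,0],40],[[0,0,0],[0,0,0],40]]}}

```text
t: 3.25
ee_pos: [0.5712, 0.0883, 0.1785]
eef_rot: [[-0.17, 0.985, 0.0], [0.985, 0.17, -0.0], [-0.0, 0.0, -1.0]]
wrist_force: [-0.8, 0.3, 0.7]
gripper_width: 0.0401
grasp_force: 0.0
```

Run:
```python
from h import *
d=cam("wrist");cv2.imwrite("pics/w2.png",d["frame"][:,:,::-1]);np.savez("w2.npz",**d)
o=arm.observe();print(np.round(o["qpos"],3))
y=np.radians(-20.5);X=np.array([np.cos(y),np.sin(y),0]);Y=np.array([-X[1],X[0],0])
for p in [(.5728,.084,.1545)]: print(proj(d,[p]))
c=np.array([.570,.0765,.129]);print(proj(d,[c+a*.028*X+b*.05*Y for a in(-1,1) for b in (-1,1)]).round(1).tolist())
```

```text
[ 0.078  0.287  1.8   -0.     1.054 -0.093]
[[289.46949076 268.81261207]]
[[206.0, 298.8], [284.0, 166.0], [281.5, 334.8], [366.8, 213.7]]
```

View pics/w2.png

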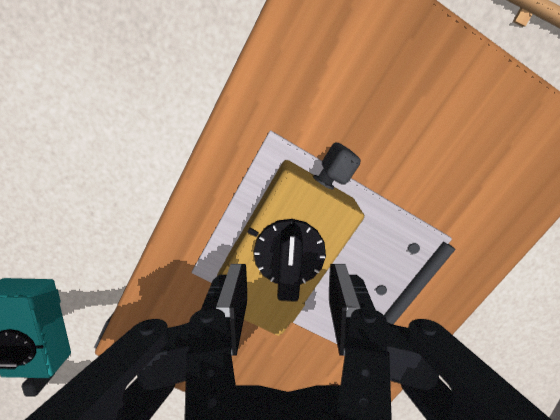

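The bar stands upright in the image at x≈290, midway between the pads at 240 and 340. The disc spans about 253–326 by 218–288. I'll check the axis position along the bar.

Run:
```python
from h import *
d=dict(np.load("w2.npz"))
print(ray(d,[(289.5,253)],.1345),proj(d,[(.5728,.084,.1345)]))
print("corners",ray(d,[(288,161),(363,213)],.129), "tab top",ray(d,[(325,152),(345,143),(360,158),(352,184),(327,175)],.131))
w=(d["frame"].min(2)>150).astype(np.uint8);w[:230]=0;w[275:]=0;w[:,:283]=0;w[:,300:]=0
ys,xs=np.where(w);L=ray(d,np.c_[xs,ys],.1545)[:,:2];mu=L.mean(0);vt=np.linalg.svd(L-mu)[2][0];print(mu,np.degrees(np.arctan2(*vt[::-1])),np.ptp(L@vt))
```

```text
[[0.57303262 0.0834062  0.1345    ]] [[289.28482871 252.04751369]]
corners [[0.56301015 0.13627607 0.129     ]
 [0.61144097 0.11354669 0.129     ]] tab top [[0.58192069 0.14491684 0.131     ]
 [0.59153957 0.15148282 0.131     ]
 [0.60145324 0.14495903 0.131     ]
 [0.60055156 0.12993861 0.131     ]
 [0.58565005 0.13260655 0.131     ]]
[0.57171151 0.09470245] -83.08439658606736 0.016268964546334187
```

>>> {"api": "apply_moves", "payload": {"series": [[[0,0,0],[-0.12,0.02,0],35],[[0,0,0],[0,0,0.3],30],[[0,0,0],[0,0,0.3],30],[[0,0,0],[0,0,0.16],30],[[0,0,0],[0,0,0],30]]}}

```text
t: 3.8
ee_pos: [0.5718, 0.0836, 0.1463]
eef_rot: [[-0.169, 0.986, -0.003], [0.986, 0.169, -0.0], [0.0, -0.003, -1.0]]
wrist_force: [0.4, -0.1, -0.0]
gripper_width: 0.0298
grasp_force: 0.0
```

>>> {"api": "apply_moves", "payload": {"series": [[[0,0,0],[0,0,0],20],[[0,0,0],[0,0,0],10],[[0,0,0],[0,0,0],10],[[0,0,0],[0,0,0],10],[[0,0,0],[0,0,0],10]]}}

```text
t: 4.3
ee_pos: [0.5727, 0.0838, 0.1479]
eef_rot: [[-0.169, 0.986, 0.0], [0.986, 0.169, 0.0], [0.0, 0.0, -1.0]]
wrist_force: [1.1, 1.4, -1.6]
gripper_width: 0.0108
grasp_force: 43.6
```

>>> {"api": "apply_moves", "payload": {"series": [[[0,0,-0.7],[0,0,0],10],[[0,0,-0.7],[0,0,0],10],[[0,0,-0.7],[0,0,0],10],[[0,0,-0.7],[0,0,0],10],[[0,0,-0.7],[0,0,0],10]]}}

```text
t: 4.8
ee_pos: [0.5726, 0.084, 0.1479]
eef_rot: [[-0.644, 0.765, 0.0], [0.765, 0.644, 0.001], [0.0, 0.0, -1.0]]
wrist_force: [0.6, 1.2, -1.7]
gripper_width: 0.0109
grasp_force: 43.5
```

>>> {"api": "apply_moves", "payload": {"series": [[[0,0,-0.7],[0,0,0],10],[[0,0,-0.7],[0,0,0],10],[[0,0,-0.7],[0,0,0],10],[[0,0,-0.7],[0,0,0],10],[[0,0,-0.7],[0,0,0],10]]}}

```text
t: 5.3
ee_pos: [0.5725, 0.0843, 0.1479]
eef_rot: [[-0.94, 0.34, -0.0], [0.34, 0.94, 0.001], [0.0, 0.001, -1.0]]
wrist_force: [0.6, 2.1, -2.2]
gripper_width: 0.011
grasp_force: 43.6
```

>>> {"api": "apply_moves", "payload": {"series": [[[0,0,0],[0,0,0],10],[[0,0,0],[0,0,0],10],[[0,0,0],[0,0,0],10],[[0,0,0],[0,0,0],10],[[0,0,0],[0,0,0],10]]}}

```text
t: 5.8
ee_pos: [0.5726, 0.0838, 0.1479]
eef_rot: [[-0.939, 0.344, -0.0], [0.344, 0.939, 0.0], [0.0, 0.0, -1.0]]
wrist_force: [0.1, 1.4, -0.3]
gripper_width: 0.0115
grasp_force: 43.6
```

Run:
```python
from h import *
o=arm.observe();R=o["eef_rot"];print(np.degrees(np.arctan2(R[1][0],R[0][0])),o["ft_torque"],o["wrist_force"],o["ee_pos"])
```

```text
159.86825028606702 [ 0.20886726 -0.00319044  0.04366422] [ 0.09111112  1.43394402 -0.29108207] [0.572564   0.08376751 0.14786954]
```

>>> {"api": "apply_moves", "payload": {"series": [[[0,0,0],[0,0,0],30],[[0,0,0],[0,0,0],35],[[0,0,0],[0,0,0],35],[[0,0,0],[0,0,-0.4],35],[[0,0,0],[0,0,-0.6],35]]}}

```text
t: 6.3
ee_pos: [0.5711, 0.0834, 0.1865]
eef_rot: [[-0.939, 0.344, -0.004], [0.344, 0.939, -0.001], [0.004, -0.002, -1.0]]
wrist_force: [-0.5, 0.5, 0.2]
gripper_width: 0.0353
grasp_force: 0.0
```

>>> {"api": "apply_moves", "payload": {"series": [[[0,0,0],[0,0,-0.6],35],[[0,0,0],[0,0,0],35],[[0,0,0],[0,0,0],35],[[0,0,0],[0,0,0],35],[[0,0,0],[0,0,0],35]]}}

```text
t: 6.8
ee_pos: [0.5715, 0.0836, 0.2102]
eef_rot: [[-0.939, 0.344, -0.003], [0.344, 0.939, -0.0], [0.003, -0.001, -1.0]]
wrist_force: [0.2, 0.3, -0.0]
gripper_width: 0.0352
grasp_force: 0.0
```

Run:
```python
from h import *
d=cam("wrist");np.savez("w3.npz",**d);crop(d,180,400,120,300,3.6,"pics/w3.png")
w=(d["frame"].min(2)>150).astype(np.uint8)
p=proj(d,[(.5728-.009,.084+.004,.1545)])[0].astype(int);print(p)
w[:p[1]-30]=0;w[p[1]+30:]=0;w[:,:p[0]-15]=0;w[:,p[0]+15:]=0
n,l,s,ce=cv2.connectedComponentsWithStats(w)
for i in range(1,n):
    if s[i,4]>12:
        ys,xs=np.where(l==i);L=ray(d,np.c_[xs,ys],.1545)[:,:2];mu=L.mean(0);vt=np.linalg.svd(L-mu)[2][0];print(s[i],mu,np.degrees(np.arctan2(*vt[::-1])),np.ptp(L@vt))
```

```text
[292 225]
[287 211   3  23  69] [0.56080578 0.08622587] -20.09493435925685 0.014384688006679469
```

View pics/w3.png

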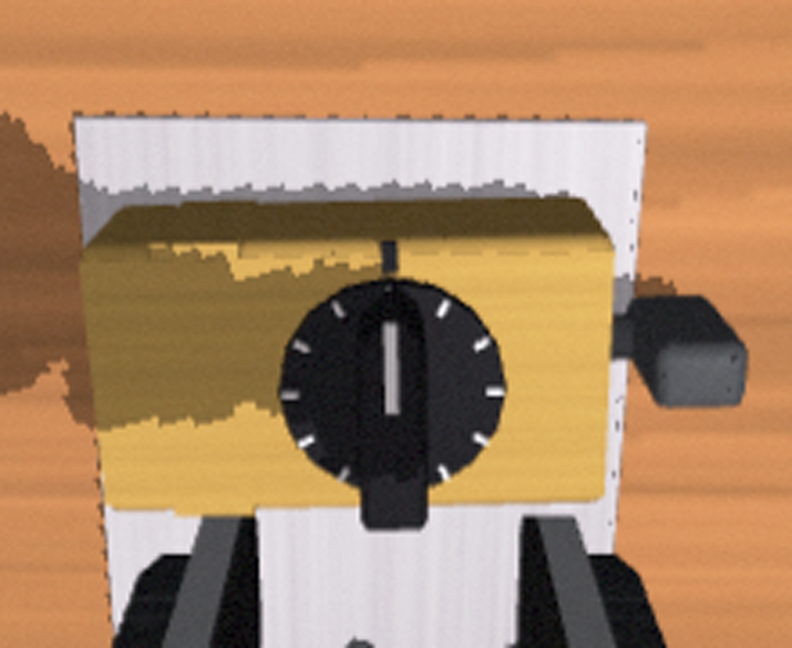

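The pointer lines up with the index mark, with the line at crop x≈390 against the mark at 389. The top of the tab is centred at crop (701,375). Next I'll locate the tab.

Run:
```python
from h import *
d=dict(np.load("w3.npz"))
q=np.array([(655,348),(740,342),(745,403),(660,407),(83,257),(610,246),(603,500),(108,510)])/3.6+[180,120]
T=ray(d,q[:4],.131);L=ray(d,q[4:],.129)
print(T.round(4).tolist(),T.mean(0),L.mean(0),L.round(4).tolist())
for A in (L[1]-L[0],L[2]-L[3]): print(np.linalg.norm(A),np.degrees(np.arctan2(A[1],A[0])))
o=arm.observe();R=np.array(o["eef_rot"]);print((T.mean(0)-o["ee_pos"])@R/.04)
```

```text
[[0.5829, 0.1318, 0.131], [0.5873, 0.1473, 0.131], [0.5997, 0.145, 0.131], [0.5949, 0.1294, 0.131]] [0.59121893 0.13836658 0.131     ] [0.57052605 0.07479977 0.129     ] [[0.5297, 0.0368, 0.129], [0.5615, 0.1297, 0.129], [0.6114, 0.1133, 0.129], [0.5795, 0.0193, 0.129]]
0.09815553098893896 71.15066748449699
0.09930569970015461 71.22945787042583
[0.00594772 1.45671912 1.98115871]
```

>>> {"api": "apply_moves", "payload": {"series": [[[0,0,0],[0,0.74,0],40],[[0,0,0],[0,0.74,0],40],[[0,0,0.8],[0,0,0],40],[[0,0,0.8],[0,0,0],40],[[0,0,0.8],[0,0,0],40]]}}

```text
t: 7.35
ee_pos: [0.5925, 0.1396, 0.2106]
eef_rot: [[-0.755, 0.656, -0.002], [0.656, 0.755, -0.0], [0.001, -0.002, -1.0]]
wrist_force: [0.4, -0.6, -0.6]
gripper_width: 0.0398
grasp_force: 0.0
```

>>> {"api": "apply_moves", "payload": {"series": [[[0,0,0.8],[0,0,0],40],[[0,0,0.8],[0,0,0],40],[[0,0,0.8],[0,0,0],40],[[0,0,0.8],[0,0,0],40],[[0,0,0.8],[0,0,0],40]]}}

```text
t: 7.85
ee_pos: [0.5924, 0.1392, 0.2107]
eef_rot: [[-0.252, 0.968, -0.002], [0.968, 0.252, -0.0], [0.0, -0.002, -1.0]]
wrist_force: [0.3, -0.6, -0.5]
gripper_width: 0.0398
grasp_force: 0.0
```

>>> {"api": "apply_moves", "payload": {"series": [[[0,0,0.8],[0,0,0],40],[[0,0,0.8],[0,0,0],40],[[0,0,0.8],[0,0,0],40],[[0,0,0.8],[0,0,0],40],[[0,0,0.8],[0,0,0],40]]}}

```text
t: 8.35
ee_pos: [0.5925, 0.1392, 0.2108]
eef_rot: [[0.338, 0.941, -0.002], [0.941, -0.338, -0.0], [-0.001, -0.002, -1.0]]
wrist_force: [0.3, -0.1, -0.6]
gripper_width: 0.0397
grasp_force: 0.0
```

>>> {"api": "apply_moves", "payload": {"series": [[[0,0,0],[0,0,0],40],[[0,0,0],[0,0,0],40],[[0,0,0],[0,0,0],40],[[0,0,0],[0,0,0],40],[[0,0,0],[0,0,0],40]]}}

```text
t: 8.85
ee_pos: [0.593, 0.1393, 0.2119]
eef_rot: [[0.333, 0.943, -0.0], [0.943, -0.333, -0.0], [-0.0, -0.0, -1.0]]
wrist_force: [-0.7, -0.5, 0.1]
gripper_width: 0.04
grasp_force: 0.0
```

Run:
```python
from h import *
d=cam("wrist");np.savez("w4.npz",**d);crop(d,160,420,150,380,3,"pics/w4.png")
o=arm.observe();R=np.array(o["eef_rot"]);print((np.array([.592,.139,.118])-o["ee_pos"])@R/.04,np.degrees(np.arctan2(R[1,0],R[0,0])),o["ee_pos"],proj(d,[(.592,.139,.131)]))
```

```text
[-0.01489892 -0.02095428  2.34682715] 70.54746450217992 [0.5929896  0.13928445 0.21187307] [[285.5527089  223.29086504]]
```

View pics/w4.png

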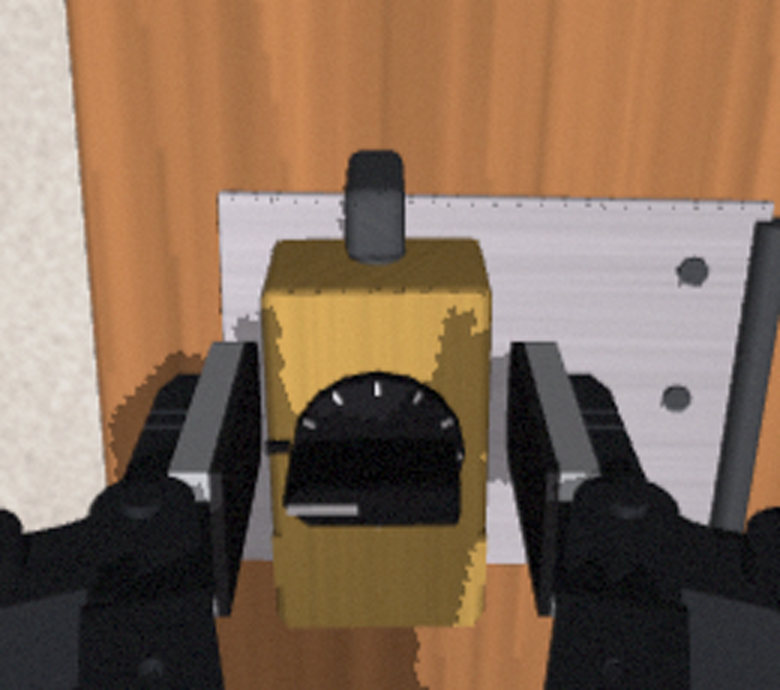

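The top of the tab is centred at crop (376,225), or px (285,225), which agrees with the prediction (285.6, 223.3). The lock's edges run parallel to the fingers. I'll descend and grip the tab.

>>> {"api": "apply_moves", "payload": {"series": [[[0,0,0],[0,-0.02,0.6],40],[[0,0,0],[0,0,0.6],40],[[0,0,0],[0,0,0.6],40],[[0,0,0],[0,0,0.4],40],[[0,0,0],[0,0,0.12],40]]}}

```text
t: 9.4
ee_pos: [0.5906, 0.1393, 0.1168]
eef_rot: [[0.333, 0.943, -0.004], [0.943, -0.333, -0.001], [-0.002, -0.004, -1.0]]
wrist_force: [0.3, 0.6, -0.4]
gripper_width: 0.0399
grasp_force: 0.0
```

>>> {"api": "apply_moves", "payload": {"series": [[[0,0,0],[0,0,0],25],[[0,0,0],[0,0,0],12],[[0,0,0],[0,0,0],12],[[0,0,0],[0,0,0],12],[[0,0,0],[0,0,0],12]]}}

```text
t: 9.9
ee_pos: [0.5928, 0.1398, 0.1201]
eef_rot: [[0.334, 0.943, 0.001], [0.943, -0.334, 0.001], [0.001, 0.001, -1.0]]
wrist_force: [-0.3, 0.4, 1.3]
gripper_width: 0.013
grasp_force: 46.6
```

>>> {"api": "apply_moves", "payload": {"series": [[[0,0,0],[0.12,0,0],12],[[0,0,0],[0.12,0,0],12],[[0,0,0],[0.12,0,0],12],[[0,0,0],[0.12,0,0],12],[[0,0,0],[0.12,0,0],12]]}}

```text
t: 10.4
ee_pos: [0.6011, 0.1626, 0.1199]
eef_rot: [[0.333, 0.943, 0.001], [0.943, -0.333, -0.0], [0.0, 0.001, -1.0]]
wrist_force: [-0.8, -2.6, 5.6]
gripper_width: 0.0133
grasp_force: 47.2
```

>>> {"api": "apply_moves", "payload": {"series": [[[0,0,0],[0.08,0,0],12],[[0,0,0],[0.03,0,0],12],[[0,0,0],[0.02,0,0],12],[[0,0,0],[0,0,0],12],[[0,0,0],[0,0,0],12]]}}

```text
t: 10.9
ee_pos: [0.6024, 0.1665, 0.1197]
eef_rot: [[0.333, 0.943, 0.0], [0.943, -0.333, -0.002], [-0.002, 0.001, -1.0]]
wrist_force: [-1.4, -5.2, 5.9]
gripper_width: 0.0132
grasp_force: 47.3
```

>>> {"api": "apply_moves", "payload": {"series": [[[0,0,0],[0.04,0,0],12],[[0,0,0],[0.03,0,0],12],[[0,0,0],[0,0,0],12],[[0,0,0],[0,0,0],12],[[0,0,0],[0,0,0],12]]}}

```text
t: 11.4
ee_pos: [0.6027, 0.1679, 0.1194]
eef_rot: [[0.332, 0.943, -0.001], [0.943, -0.332, -0.004], [-0.004, 0.0, -1.0]]
wrist_force: [-2.3, -6.8, 7.0]
gripper_width: 0.0131
grasp_force: 47.3
```

>>> {"api": "apply_moves", "payload": {"series": [[[0,0,0],[0,0,0],30],[[0,0,0],[0,0,0],40],[[0,0,0],[0,0,0],40],[[0,0,0],[0,0,-0.5],40],[[0,0,0],[0,0,-0.9],40]]}}

```text
t: 11.9
ee_pos: [0.6, 0.1696, 0.1715]
eef_rot: [[0.333, 0.943, -0.008], [0.943, -0.333, -0.001], [-0.004, -0.007, -1.0]]
wrist_force: [0.6, -0.3, -1.2]
gripper_width: 0.04
grasp_force: 0.0
```

>>> {"api": "apply_moves", "payload": {"series": [[[0,0,0],[-0.5,0,-0.9],60],[[0,0,0],[-0.9,0,0],85],[[0,0,0],[-0.5,0,0],85],[[0,0,0],[0,0,0],85],[[0,0,0],[0,0,0],85]]}}

```text
t: 12.4
ee_pos: [0.5776, 0.0984, 0.2109]
eef_rot: [[0.334, 0.942, 0.0], [0.942, -0.334, 0.001], [0.001, -0.0, -1.0]]
wrist_force: [-0.0, -0.1, -0.7]
gripper_width: 0.0851
grasp_force: 0.0
```

Run:
```python
from h import *
d=cam("wrist");np.savez("w5.npz",**d);crop(d,160,420,100,380,2.1,"pics/w5.png")
o=arm.observe();R=np.array(o["eef_rot"]);print((np.array([.570,.076,.12])-o["ee_pos"])@R/.04,np.degrees(np.arctan2(R[1,0],R[0,0])),o["ee_pos"])
c=np.array([.570,.076,.129]);Y=np.array([.345,.9385,0]);X=np.array([.9385,-.345,0])
print(proj(d,[c+a*.028*X+b*.05*Y for a in(-1,1) for b in(-1,1)]).round(1).tolist(), proj(d,[c+Y*(.067+.028)+[0,0,.002]]))
```

```text
[-0.60426172  0.0068976   2.26975485] 70.51898889895213 [0.57778399 0.09880322 0.21081063]
[[250.0, 311.2], [246.2, 184.9], [323.0, 311.9], [329.8, 185.8]] [[288.87195541 115.71085283]]
```

View pics/w5.png

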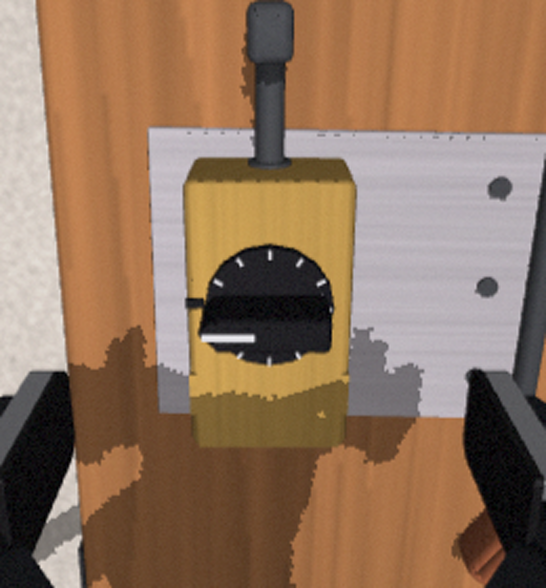

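The bolt is fully drawn: the tab is at px (288.6,116.7) against (288.9,115.7) predicted for 28 mm. The pointer is still on the mark, and the lock's corners agree with the prediction. Now I'll straddle the lock.

>>> {"api": "apply_moves", "payload": {"series": [[[0,0,0],[-0.53,0.02,0],78],[[0,0,0],[0,0,0.6],78],[[0,0,0],[0,0,0.6],78],[[0,0,0],[0,0,0.5],78],[[0,0,0],[0,0,0.3],78]]}}

```text
t: 12.95
ee_pos: [0.5703, 0.0789, 0.1287]
eef_rot: [[0.332, 0.943, -0.003], [0.943, -0.332, 0.0], [-0.001, -0.003, -1.0]]
wrist_force: [-0.7, 0.1, -0.6]
gripper_width: 0.0779
grasp_force: 0.0
```

>>> {"api": "apply_moves", "payload": {"series": [[[0,0,0],[0,0,0.3],78],[[0,0,0],[0,0,0.2],78],[[0,0,0],[0,0,0],78],[[0,0,0],[0,0,0],78],[[0,0,0],[0,0,0],78]]}}

```text
t: 13.45
ee_pos: [0.5721, 0.0779, 0.1121]
eef_rot: [[0.334, 0.943, 0.002], [0.943, -0.334, 0.0], [0.001, 0.002, -1.0]]
wrist_force: [0.4, 1.1, 0.0]
gripper_width: 0.0785
grasp_force: 0.0
```

>>> {"api": "apply_moves", "payload": {"series": [[[0,0,0],[0,-0.02,0.12],76],[[0,0,0],[0,0,0],70],[[0,0,0],[0,0,0],65],[[0,0,0],[0,0,0],60],[[0,0,0],[0,0,0],58]]}}

```text
t: 13.95
ee_pos: [0.5706, 0.0781, 0.1064]
eef_rot: [[0.333, 0.943, 0.0], [0.943, -0.333, 0.0], [0.0, 0.0, -1.0]]
wrist_force: [0.7, -0.6, -0.5]
gripper_width: 0.058
grasp_force: 0.0
```

>>> {"api": "apply_moves", "payload": {"series": [[[0,0,0],[0,0,0],56],[[0,0,0],[0,0,0],53],[[0,0,0],[0,0,0],50],[[0,0,0],[0,0,0],50],[[0,0,0],[0,0,0],50]]}}

```text
t: 14.45
ee_pos: [0.5707, 0.0781, 0.1067]
eef_rot: [[0.334, 0.943, 0.0], [0.943, -0.334, 0.0], [0.0, 0.0, -1.0]]
wrist_force: [-0.4, 0.0, 5.2]
gripper_width: 0.055
grasp_force: 65.9
```

Firm grip on the lock. Lifting slowly at first.

>>> {"api": "apply_moves", "payload": {"series": [[[0,0,0],[0,0,-0.12],50],[[0,0,0],[0,0,-0.12],50],[[0,0,0],[0,0,-0.12],50],[[0,0,0],[0,0,-0.12],50],[[0,0,0],[0,0,-0.12],50]]}}

```text
t: 14.95
ee_pos: [0.5702, 0.0781, 0.1304]
eef_rot: [[0.333, 0.943, -0.001], [0.943, -0.333, -0.0], [-0.0, -0.0, -1.0]]
wrist_force: [0.3, -0.1, -6.6]
gripper_width: 0.055
grasp_force: 64.9
```

>>> {"api": "apply_moves", "payload": {"series": [[[0,0,0],[0,0,-0.25],50],[[0,0,0],[0,0,-0.3],50],[[0,0,0],[0,0,-0.3],50],[[0,0,0],[0,0,-0.3],50],[[0,0,0],[0,0,-0.3],50]]}}

```text
t: 15.45
ee_pos: [0.5707, 0.0781, 0.1898]
eef_rot: [[0.333, 0.943, 0.001], [0.943, -0.333, 0.0], [0.0, 0.001, -1.0]]
wrist_force: [0.9, -0.3, -4.8]
gripper_width: 0.0551
grasp_force: 64.9
```

>>> {"api": "apply_moves", "payload": {"series": [[[0,0,0],[0,0,-0.3],50],[[0,0,0],[0,0,-0.3],50],[[0,0,0],[0,0,-0.3],50],[[0,0,0],[0,0,-0.25],50],[[0,0,0],[0,0,-0.1],50]]}}

```text
t: 15.95
ee_pos: [0.5713, 0.0781, 0.24]
eef_rot: [[0.333, 0.943, 0.002], [0.943, -0.333, 0.0], [0.001, 0.002, -1.0]]
wrist_force: [0.2, 0.2, -4.3]
gripper_width: 0.0553
grasp_force: 65.0
```

>>> {"api": "apply_moves", "payload": {"series": [[[0,0,0],[0,0,0],50],[[0,0,0],[0,0,0],50],[[0,0,0],[0,0,0],50],[[0,0,0],[0,0,0],50],[[0,0,0],[0,0,0],50]]}}

```text
t: 16.45
ee_pos: [0.5702, 0.0781, 0.2377]
eef_rot: [[0.333, 0.943, -0.001], [0.943, -0.333, -0.0], [-0.0, -0.001, -1.0]]
wrist_force: [-0.3, 0.5, -4.2]
gripper_width: 0.0553
grasp_force: 65.0
```

Run:
```python
from h import *
a=cam("wrist")["frame"];b=cam("scene")["frame"][130:310,160:400]
b=cv2.resize(b,(560,420))[:, :];im=cv2.resize(np.hstack([a[60:,140:460],b[:360,:480]]),(800,360))
cv2.imwrite("pics/f.png",im[:,:,::-1])
```

```text
(no output)
```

View pics/f.png

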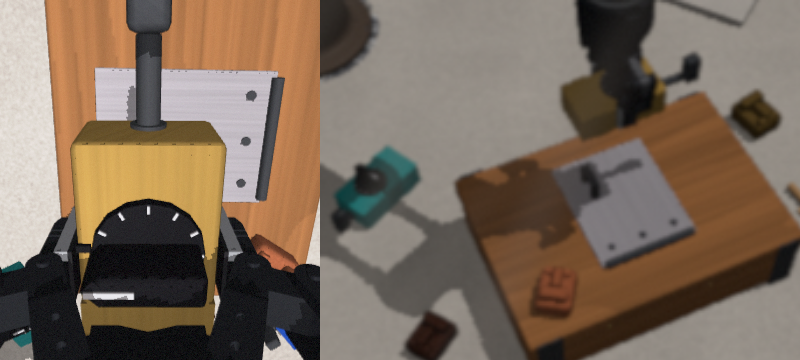

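The picture shows the lock held level with its bolt drawn. The bare staple is at right-pane (595,180), and the studies are undisturbed. The lock is 13 cm above its seat, so I'm handing in.

```bash
python3 -c "
from station import arm
print(arm.finish_job())"
```

```text
the job is handed in; nothing more can be done
None
```

I turned the dial to the mark, drew the bolt to its stop, lifted the open lock off the hasp, and handed in the job with it held level about 13 cm above its seat.

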